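# Show a glass sample over the light panel

### The job

Press the red tail pad of the tipping rack down until the bed clicks and stays tipped by itself, then pick up the glass sample strip lying on that bed, by its clear coloured part only. Carry it to the light panel and finish while still holding it there, level and label up, with its frosted, notched end over the middle of the panel about a hand's breadth above it. Leave the bed tipped, the other strip in its waiting bay, and the rest of the bench undisturbed.

Things in the scene. Friction and masses are not known exactly. Their poses are not given: they have to be found in the camera images.
- bed (a joint): tilt of the tipping bed, rad: 0 = level at the start, 0.52 = fully tipped (end stop). It pivots about the rack's x axis; pressing the tail (-y end) down raises the +y end with the strip. A spring resists with up to about 12 N at the tail pad; past 0.30 the detent snaps the bed on to 0.52 and holds it there
- tail_pad (a point): centre of the upper face of the red 34 x 34 mm press pad on the bed's tail, 70 mm above the table at the start, 65 mm from the pivot axis (60 mm above the table). Moves with the bed: fully pressed it is 34 mm lower and 4 mm nearer to the pivot. Its axes are the bed's: y from the tail along the bed, z the bed's normal
- bed_bay (a point): fixed point of the rack: centre of the place where a strip lies in the level tipping bed, 67 mm above the table, 80 mm from the pivot. Axes of the rack: y along both bays away from the red pad, x across from bed bay to waiting bay, z up. Once tipped, the strip leans at 0.52 rad, +y end up, its middle about 39 mm higher, both long edges free
- waiting_bay (a point): fixed point of the rack, 64 mm from bed_bay along the rack's x: the centre of the other strip's place, 67 mm above the table; same axes. The whole rack is a wooden base 136 x 250 mm
- amber_center (a point): centre (half-way through its thickness) of the amber glass strip, 130 x 36 x 6 mm, about 70 g. x runs along it towards its frosted end, z is the normal of the label face (up at the start), y its width. It starts in the tipping bed or in the waiting bay, the other strip in the other place. Colour does not matter: the strip wanted is the one in the bed; its frosted end may be either end of the bed
- green_center (a point): centre (half-way through its thickness) of the green glass strip, 130 x 36 x 6 mm, about 70 g. x runs along it towards its frosted end, z is the normal of the label face (up at the start), y its width. It starts in the tipping bed or in the waiting bay, the other strip in the other place. Colour does not matter: the strip wanted is the one in the bed; its frosted end may be either end of the bed
- amber_end: frosted end of the amber strip, same axes: its last 35 mm, milky white, with an 8 x 8 mm notch in one corner (+x, -y: the right one seen label up, this end pointing away) and a cream paper label on the upper face only. Origin: middle of the frosted zone, half-way through the thickness, 47.5 mm from the strip's centre; the zone begins 30 mm from that centre
- green_end: frosted end of the green strip, same axes: its last 35 mm, milky white, with an 8 x 8 mm notch in one corner (+x, -y: the right one seen label up, this end pointing away) and a cream paper label on the upper face only. Origin: middle of the frosted zone, half-way through the thickness, 47.5 mm from the strip's centre; the zone begins 30 mm from that centre
- rack: the fixed wooden rack, base 136 x 250 mm, origin on the table under it, axes as bed_bay. The bed is a 24 mm wide aluminium bar under the 36 mm wide strip, with 5 mm lips at the strip's two ends. Level, the strip lies along its bay between plywood cheeks (tops 72 mm above the table, 5 to 6 mm beside the strip, no room for fingers)
- panel: the light panel, a fixed black 170 x 170 x 20 mm box with a white lit window in its top; origin at the centre of its underside
- panel_top (a point): centre of the light panel's upper face, 20 mm above the table
- tape: bystander: roll of copper foil, 60 mm across, 12 mm high, origin at the centre of its underside
- offcut: bystander: dark red glass offcut 50 x 40 x 6 mm, origin at the centre of its underside
- phone: bystander: black phone 75 x 155 x 9 mm lying flat, origin at the centre of its underside
- knife: bystander: black utility knife 180 x 20 mm, 14 mm high
- scissors: bystander: red-handled scissors, about 160 x 90 mm, 10 mm high
- brush: bystander: brush, 180 mm long, lying flat
There are look-alikes about, which are no part of the job. What is meant by the part that bears amber_center is not black, blue or purple, and is the smaller of those in its own colour.

How it is judged:
By the outcome, as a careful person would: the job done as asked, in the order asked, and still so for the second after the job is handed in, while the arm keeps its last pose, push and grip.
It also fails if it takes over 48 s, if anything falls off the work surface, if the arm or the gripper's body presses on something with over 40 N, if the wrist force passes 120 N, or if a joint passes its speed limit or range.

### The arm

A 6-joint arm with a two-finger parallel gripper is mounted at the origin on the work surface. World frame = base frame: x ahead of the robot, y to its left, z up, the work surface at z = 0. Lengths are in m, angles in degrees, forces in N, time in s.
With the tool pointing down it reaches from about 0.375 to 0.9 m from the base axis. Payload 3.1 kg.
Tool frame: the origin (TCP) lies between the finger pads; the fingertips stand env.finger_overhang ahead of it and the grasp point (between the pads) lies 3 mm ahead of it (env.finger_overhang is the distance from the TCP to the fingertips, in m); z points along the fingers, y is the line along which they close (so a half turn about z gives the same grasp; the last joint's range is limited). The gripper opens to 87 mm and grips with 3 to 60 N. Pads are 19 mm wide; open, the fingers measure 117 mm over their backs; the gripper's body (75 mm by 190 mm) begins 51 mm behind the grasp point.
Start: joints at [65.231, 30.224, 82.088, -0, 67.689, -10.227], TCP at [0.157, 0.605, 0.245] pointing down, gripper open.
Joint ranges: [-176.69, 176.69], [-43.24, 126.21], [12.49, 139.97], [-82, 262], [0, 151.66], [-163.58, 163.58]. Speed limits (degrees/s): [159.86, 159.86, 180, 180, 180, 180].

### API

Orientations are given as [roll, pitch, yaw] about the fixed x, y, z axes, in that order (R = Rz(yaw) Ry(pitch) Rx(roll)).
In Python, from station import monitor, imaging, finish_job, env gives the robot as it stands.
- The arm moves only by the tool apply_moves, never from a script. Its arguments are lists of equal length, an entry for each row: "rotation": the turn, a rotation vector about the tool's x, y, z in degrees, a list of three; "delta_pos": the shift along the tool's x, y, z in m, a list of three; "hand": the opening in per cent of the stroke, from 0 (shut) to 100 (fully open). A call has exactly 10 rows; each row is the pose to reach, as a shift and turn from the pose commanded when the call began, along the tool's axes at that moment; what a row does not reach only later rows make up. A row lasts 1/8 s, in which the tool goes at most 62.5 mm and 10.7 degrees, less where a joint would pass 70% of its speed; a pose out of reach is approached as far as the arm can. A call with a gripper value outside its range is refused whole. The fingers move at their own pace and stop on an object; the grip force is fixed at half the most. Time passes only in rows, so rows that repeat a pose let the fingers close, or fill a call up. It gives the time, the measured TCP pose, the force, the opening and the grip force at its end, in the units of the state.
- monitor.get_state(): the state, without advancing time (a new reading comes with each control period).
- imaging.capture(name): name is "scene" or "side" or "wrist"; returns a dict with "img" (480x640x3 uint8, blue, green, red), "fov_y" (degrees; the focal length in pixels is half the picture's height over the tangent of half this angle, whatever the lens; pixels are square), "cx", "cy" (the principal point, pixels), "eye" and "attitude" of the camera in the world. Camera axes: x right, y down, z forward; pixel columns grow to the right and rows downward; lengths in m; the calibration is good to about 2 mm. A picture is of the moment at which its call begins. There is no depth.
- finish_job(): hands the job in; it is judged then, once.
The state is a dict: "time": time; "joints": joint angles; "qd": joint speeds; "effort": joint torques, N m; "ee_pos": TCP position; "tcp_rot": TCP orientation; "ft_force": force on the tool from outside, world axes, zero at the start; "ft_torque": the same for the moment, N m; "finger_gap": finger opening in m; "grasp_force": force on a finger pad.
Only numpy, scipy, OpenCV 4.12 (cv2) and the standard library are available. Lean on these libraries where they do the work, as an engineer would, in place of code of your own. Each camera call takes 0.05 s, during which the arm holds its last target. There are 200 camera calls.

## Working session

There is one attempt and no reset: what is moved stays moved. The work goes in short steps, Python scripts to look and compute and a tool call to move; the robot and the scene stay as the last step left them, time stands still between calls to the robot, and variables do not carry over. Pictures are saved under pics/ and viewed, at most 10 in all, crops included, and the job is handed in when it is done.

Besides the shell and the picture viewer there is one more tool, called after "Request:" in YAML: its name, and indented under it one key for each argument. apply_moves: Moves the arm, as the interface text tells. Its arguments: {"type":"object","properties":{"rotation":{"type":"array"},"delta_pos":{"type":"array"},"hand":{"type":"array"}},"required":["rotation","delta_pos","hand"]}

```bash
ls; mkdir -p pics; cat > h.py <<'E'
import numpy as np, cv2
from scipy.spatial.transform import Rotation as R
from station import monitor, imaging, finish_job, env
def cap(n,f):
    d=imaging.capture(n); cv2.imwrite('pics/'+f,d['img']); return d
E
python3 - <<'E'
from h import *
print(env.finger_overhang, monitor.get_state())
import pickle
D={n:cap(n,n+'0.png') for n in('scene','side','wrist')}
pickle.dump(D,open('d0.pkl','wb'))
for n,d in D.items(): print(n,d['fov_y'],d['cx'],d['cy'],d['eye'],d['attitude'],[k for k in d])
E
```

```text
pics
0.022 {'time': 0.0, 'joints': array([ 6.52328100e+01,  3.02790050e+01,  8.21541630e+01, -3.58941474e-03,
        6.76912318e+01, -1.02282190e+01]), 'qd': array([-0.01059292,  0.01791266,  0.01319291, -0.01983388, -0.03689667,
       -0.02827532]), 'effort': array([ 4.92776071e-04, -4.40044892e+01, -1.76591563e+01,  6.33544824e-02,
        5.83079411e-02, -1.74841193e-04]), 'ee_pos': array([0.15660759, 0.60436037, 0.24358353]), 'tcp_rot': array([-1.79876988e+02, -1.88245335e-02,  1.65462375e+02]), 'ft_force': array([-0.26907729, -0.17452449, -0.32105567]), 'ft_torque': array([ 0.00954856,  0.02619813, -0.0283712 ]), 'grasp_force': 0.0, 'finger_gap': 0.0871648110730712}
scene 51.505829807411644 317.8779836531854 244.5091728969911 [ 1.1835723  -0.01910542  0.95870586] [-144.35565127    0.49310686   94.08511141] ['img', 'fov_y', 'cx', 'cy', 'eye', 'attitude']
side 45.763856960801995 324.63171328107336 238.29321473830163 [0.33805364 1.06077816 0.83830776] [-123.71173008    0.39687867 -169.61366997] ['img', 'fov_y', 'cx', 'cy', 'eye', 'attitude']
wrist 60.24590148368052 319.4996502083139 239.73060617636747 [0.08120491 0.62454697 0.38306063] [1.63539778e+02 1.35292090e-01 7.54103768e+01] ['img', 'fov_y', 'cx', 'cy', 'eye', 'attitude']
```

View pics/scene0.png

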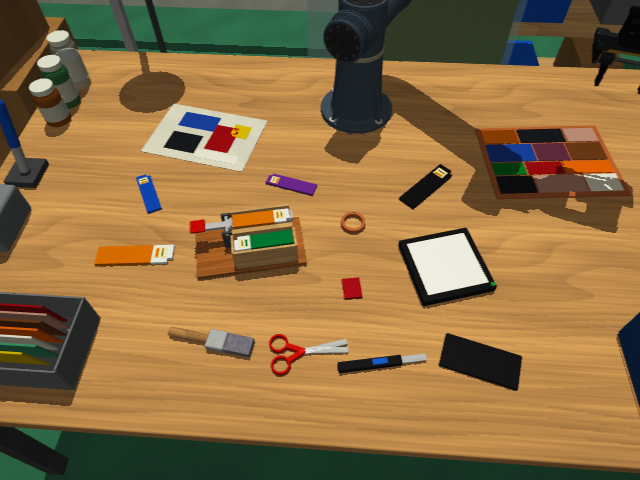

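View pics/side0.png

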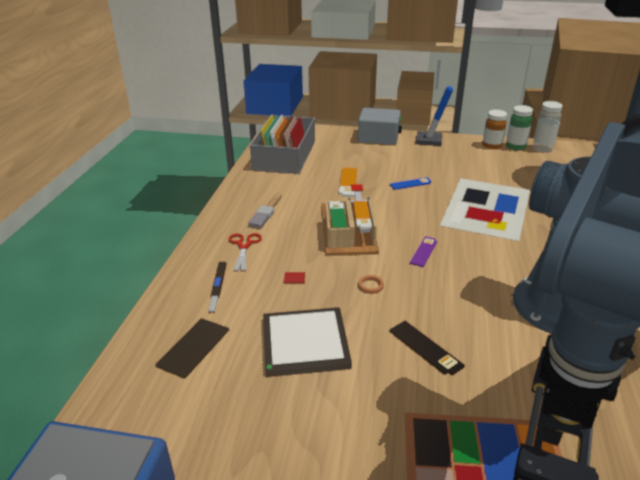

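The amber strip lies in the bed (scene px 260,218), with its frosted end away from the red pad (197,226). The green strip is in the waiting bay (265,240). Look-alikes are a larger orange strip on the table (135,255), blue (148,193), purple (291,184) and black (426,186). The panel is at (447,266).

```bash
cat >> h.py <<'E'
def ray(d,u,v):
    f=240/np.tan(np.radians(d['fov_y']/2))
    M=R.from_euler('xyz',d['attitude'],degrees=True).as_matrix()
    r=M@np.array([(u-d['cx'])/f,(v-d['cy'])/f,1.]); return np.array(d['eye']),r/np.linalg.norm(r)
def onz(d,u,v,z):
    e,r=ray(d,u,v); return e+r*(z-e[2])/r[2]
def tri(d1,p1,d2,p2):
    e1,r1=ray(d1,*p1);e2,r2=ray(d2,*p2)
    s=np.linalg.lstsq(np.c_[r1,-r2],e2-e1,rcond=None)[0]
    a,b=e1+s[0]*r1,e2+s[1]*r2; return (a+b)/2,np.linalg.norm(a-b)
def blob(d,lo,hi,box):
    x0,y0,x1,y1=box; h=cv2.cvtColor(d['img'],cv2.COLOR_BGR2HSV)
    m=np.zeros(h.shape[:2],np.uint8); m[y0:y1,x0:x1]=cv2.inRange(h,lo,hi)[y0:y1,x0:x1]
    c=max(cv2.findContours(m,cv2.RETR_EXTERNAL,cv2.CHAIN_APPROX_NONE)[0],key=cv2.contourArea)
    M=cv2.moments(c); return c[:,0,:].astype(float),np.array([M['m10'],M['m01']])/M['m00'],M['m00']
def rect(d,c,z):
    P=np.array([onz(d,u,v,z)[:2] for u,v in c]); (cx,cy),(w,h),a=cv2.minAreaRect((P*1000).astype(np.float32))
    return (cx,cy),(w,h),a
E
python3 - <<'E'
from h import *
import pickle
D=pickle.load(open('d0.pkl','rb')); s,q=D['scene'],D['side']
rl,rh=(0,150,80),(6,255,255)
for nm,d,b in(('scene',s,(185,215,212,237)),('side',q,(345,180,370,194))):
    c,m,a=blob(d,rl,rh,b); print(nm,'pad',m,a,onz(d,*m,.07),rect(d,c,.07))
ol,oh=(8,190,120),(20,255,255)
for nm,d,b in(('scene',s,(220,200,295,232)),('side',q,(340,195,375,228)),('scene',s,(90,240,180,270)) ):
    c,m,a=blob(d,ol,oh,b); print(nm,'amber',m,a,onz(d,*m,.07),rect(d,c,.07))
gl,gh=(45,100,40),(80,255,255)
for nm,d,b in(('scene',s,(230,225,300,250)),('side',q,(325,195,350,230))):
    c,m,a=blob(d,gl,gh,b); print(nm,'green',m,a,onz(d,*m,.07),rect(d,c,.07))
for nm,d,b in(('scene',s,(390,225,500,310)),('side',q,(255,300,355,380))):
    c,m,a=blob(d,(0,0,180),(180,50,255),b); print(nm,'window',m,a,onz(d,*m,.02),rect(d,c,.02))
im=cv2.hconcat([cv2.resize(s['img'][185:290,180:320],(420,315),interpolation=3),cv2.resize(q['img'][165:260,310:390],(265,315),interpolation=3)])
cv2.imwrite('pics/crop1.png',im)
E
```

```text
scene pad [197.00641026 226.03525641] 156.0 [ 0.51488981 -0.34893279  0.07      ] ((514.81689453125, -349.086181640625), (35.04561996459961, 31.715133666992188), 11.695417404174805)
side pad [356.87550201 187.13654618] 41.5 [ 0.50827414 -0.34124827  0.07      ] ((508.87762451171875, -339.1034240722656), (30.766258239746094, 29.207406997680664), 9.651073455810547)
scene amber [252.53284159 218.0681419 ] 474.5 [ 0.48387882 -0.2266828   0.07      ] ((483.68798828125, -226.66836547851562), (37.68561553955078, 93.1644287109375), 12.442352294921875)
side amber [360.83248731 209.48984772] 197.0 [ 0.48161709 -0.22150417  0.07      ] ((482.0241394042969, -222.25460815429688), (37.721702575683594, 78.0108871459961), 11.654475212097168)
scene amber [123.42963772 254.16402694] 915.5 [ 0.60176921 -0.49272175  0.07      ] ((601.2198486328125, -492.71856689453125), (47.62290573120117, 120.48258209228516), 5.169668674468994)
scene green [271.1025641 238.826774 ] 559.0 [ 0.53970107 -0.17680296  0.07      ] ((539.419921875, -176.68927001953125), (40.0814094543457, 93.29907989501953), 13.617571830749512)
side green [337.90443425 217.72247706] 218.0 [ 0.53443022 -0.17055462  0.07      ] ((534.228515625, -170.97486877441406), (35.637977600097656, 88.91087341308594), 13.183557510375977)
scene window [446.39168691 263.43735493] 3087.5 [0.54620312 0.21772222 0.02      ] ((542.886474609375, 217.4614715576172), (138.61219787597656, 139.89743041992188), 17.254459381103516)
side window [304.61330709 337.49324805] 3048.5 [0.53905498 0.22388923 0.02      ] ((539.84375, 219.45462036132812), (138.73773193359375, 138.3148651123047), 17.216503143310547)
```

View pics/crop1.png

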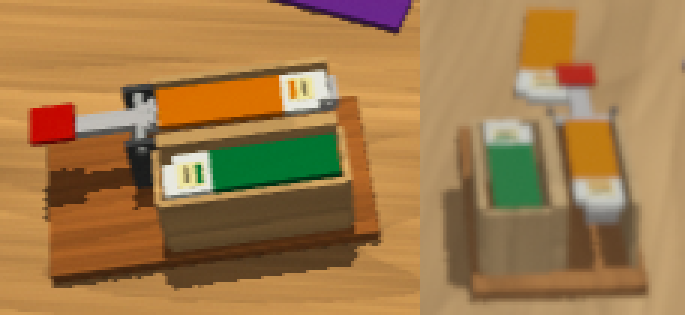

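Enlarged, the bed's amber strip (scene px 252,218) is the smaller orange one; its frosted end points away from the red pad. The sizes and the 64/145 mm spacings agree. The pad is near (0.5115, -0.347), rack y points about 103° in the world, and the panel is near (0.541, 0.219).

```bash
cat >> h.py <<'E'
import json
def cmd():
    c=json.load(open('cmd.json')); return np.array(c['p']),R.from_quat(c['q'])
def put(p,r): json.dump({'p':list(map(float,p)),'q':list(map(float,r.as_quat()))},open('cmd.json','w'))
def did(dp,rv):  # log the final row of a call
    p,r=cmd(); put(p+r.apply(dp), r*R.from_rotvec(rv,degrees=True))
def plan(p2,r2):
    p,r=cmd(); print('dp',np.round(r.inv().apply(np.array(p2)-p),4),'rv',np.round((r.inv()*r2).as_rotvec(degrees=True),1))
down=lambda yaw:R.from_euler('xyz',[180,0,yaw],degrees=True)
E
python3 - <<'E'
from h import *
put([.157,.605,.245],R.from_euler('xyz',[180,0,165.46],degrees=True))
plan([.52,.12,.245],down(103))
E
```

```text
dp [-0.4731 -0.3783 -0.    ] rv [ 0.  -0.  62.5]
```

Request:
apply_moves:
  rotation:
    - [0,0,10]
    - [0,0,20]
    - [0,0,30]
    - [0,0,40]
    - [0,0,50]
    - [0,0,60]
    - [0,0,62.5]
    - [0,0,62.5]
    - [0,0,62.5]
    - [0,0,62.5]
  delta_pos:
    - [-0.04,-0.032,0]
    - [-0.085,-0.068,0]
    - [-0.13,-0.104,0]
    - [-0.177,-0.142,0]
    - [-0.224,-0.18,0]
    - [-0.271,-0.217,0]
    - [-0.318,-0.254,0]
    - [-0.365,-0.292,0]
    - [-0.42,-0.336,0]
    - [-0.473,-0.378,0]
  hand: [0,0,0,0,0,0,0,0,0,0]

```text
time: 1.4
ee_pos: [0.5129, 0.129, 0.2445]
tcp_rot: [180.0, -0.0, 102.9]
ft_force: [1.0, 1.2, 0.1]
finger_gap: 0.0017
grasp_force: 0.0
```

```bash
python3 - <<'E'
from h import *
did([-.473,-.378,0],[0,0,62.5]); plan([.5,-.29,.22],down(103)); print(cmd()[0])
print(monitor.get_state()['joints'].round(1))
E
```

```text
dp [-0.3954 -0.1115  0.025 ] rv [-0. -0. -0.]
[0.51995194 0.12035694 0.245     ]
[  2.   22.8  95.9   0.   61.3 -11. ]
```

```bash
python3 - <<'E'
from h import *
plan([.5115,-.347,.2],down(103))
E
```

```text
dp [-0.4536 -0.1131  0.045 ] rv [-0. -0. -0.]
```

Request:
apply_moves:
  rotation:
    - [0,0,0]
    - [0,0,0]
    - [0,0,0]
    - [0,0,0]
    - [0,0,0]
    - [0,0,0]
    - [0,0,0]
    - [0,0,0]
    - [0,0,0]
    - [0,0,0]
  delta_pos:
    - [-0.05,-0.012,0.005]
    - [-0.105,-0.026,0.01]
    - [-0.16,-0.04,0.015]
    - [-0.215,-0.054,0.02]
    - [-0.27,-0.067,0.025]
    - [-0.325,-0.081,0.03]
    - [-0.38,-0.095,0.035]
    - [-0.425,-0.106,0.04]
    - [-0.454,-0.113,0.045]
    - [-0.454,-0.113,0.045]
  hand: [0,0,0,0,0,0,0,0,0,0]

```text
time: 2.65
ee_pos: [0.5033, -0.3387, 0.1987]
tcp_rot: [-180.0, -0.0, 102.8]
ft_force: [0.1, 1.0, 0.0]
finger_gap: 0.0004
grasp_force: 0.0
```

```bash
python3 - <<'E'
from h import *
import pickle
did([-.454,-.113,.045],[0,0,0]); print(cmd()[0])
d=cap('wrist','w1.png'); pickle.dump(d,open('w1.pkl','wb')); print(d['eye'],monitor.get_state()['ee_pos'])
E
```

```text
[ 0.51164933 -0.34742085  0.2       ]
[ 0.48591969 -0.26247051  0.33816493] [ 0.50323317 -0.33675759  0.19888529]
```

View pics/w1.png

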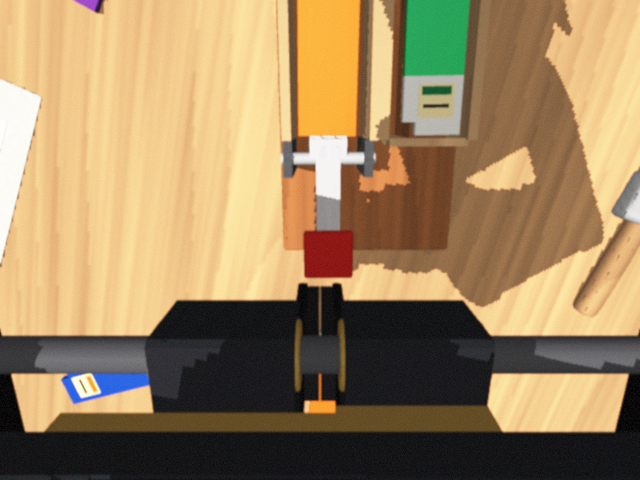

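The wrist view shows the pad at (328,254), the amber strip on the bed above it, and the green strip's frosted end at (435,105). The arm stopped short in the first call, so I'll re-base the commanded pose on the measured one.

```bash
python3 - <<'E'
from h import *
import pickle
d=pickle.load(open('w1.pkl','rb')); s=[monitor.get_state()['ee_pos'] for _ in range(3)]; print(s)
c,m,a=blob(d,(0,150,60),(6,255,255),(290,220,370,285)); print('pad',m,onz(d,*m,.07),rect(d,c,.07))
c,m,a=blob(d,(8,150,120),(22,255,255),(290,0,365,140))
for v in (10,120):
    x=c[np.abs(c[:,1]-v)<1.5][:,0]; print('amber',v,x.min(),x.max(),onz(d,(x.min()+x.max())/2,v,.07),onz(d,x.min(),v,.07),onz(d,x.max(),v,.07))
print('amber lower end',c[:,1].max(),onz(d,328,c[:,1].max(),.07))
c,m,a=blob(d,(45,100,40),(80,255,255),(395,0,475,80))
for v in (10,70):
    x=c[np.abs(c[:,1]-v)<1.5][:,0]; print('green',onz(d,(x.min()+x.max())/2,v,.07))
E
```

```text
[array([ 0.50323317, -0.33675759,  0.19888529]), array([ 0.50323317, -0.33675759,  0.19888529]), array([ 0.50323317, -0.33675759,  0.19888529])]
pad [328.23737731 253.28464861] [ 0.5113195  -0.34779251  0.07      ] ((511.44366455078125, -347.8356628417969), (33.24555587768555, 33.05377960205078), 12.766898155212402)
amber 10 294.0 361.0 [ 0.47717052 -0.20300508  0.07      ] [ 0.45819612 -0.20730251  0.07      ] [ 0.49614448 -0.19870776  0.07      ]
amber 120 296.0 360.0 [ 0.49135867 -0.26270917  0.07      ] [ 0.47192295 -0.2671118   0.07      ] [ 0.51079395 -0.25830663  0.07      ]
amber lower end 139.0 [ 0.49396676 -0.27391962  0.07      ]
green [ 0.5391883  -0.18895895  0.07      ]
green [ 0.54683137 -0.22045282  0.07      ]
```

```bash
python3 - <<'E'
from h import *
put([.5033,-.3372,.2],down(102.9)); plan([.5113,-.3475,.105],down(103)); plan([.5113,-.3475,.064],down(103))
E
```

```text
dp [-0.0118  0.0055  0.095 ] rv [ 0.   0.  -0.1]
dp [-0.0118  0.0055  0.136 ] rv [ 0.   0.  -0.1]
```

Request:
apply_moves:
  rotation:
    - [0,0,0]
    - [0,0,0]
    - [0,0,0]
    - [0,0,0]
    - [0,0,0]
    - [0,0,0]
    - [0,0,0]
    - [0,0,0]
    - [0,0,0]
    - [0,0,0]
  delta_pos:
    - [-0.006,0.003,0.03]
    - [-0.012,0.0055,0.065]
    - [-0.012,0.0055,0.092]
    - [-0.012,0.0055,0.102]
    - [-0.012,0.0055,0.108]
    - [-0.012,0.0055,0.115]
    - [-0.012,0.0055,0.122]
    - [-0.012,0.0055,0.129]
    - [-0.012,0.0055,0.136]
    - [-0.012,0.0055,0.136]
  hand: [0,0,0,0,0,0,0,0,0,0]

```text
time: 3.95
ee_pos: [0.5123, -0.3476, 0.0639]
tcp_rot: [179.9, 0.1, 103.0]
ft_force: [0.6, -0.0, 1.1]
finger_gap: 0.0004
grasp_force: 0.2
```

```bash
python3 - <<'E'
from h import *
did([-.012,.0055,.136],[0,0,0]); print(cmd()[0])
im=cv2.hconcat([cap('scene','s2.png')['img'][170:290,180:320],cap('side','q2.png')['img'][140:260,310:390]])
cv2.imwrite('pics/crop2.png',cv2.resize(im,None,fx=3,fy=3,interpolation=3)); print(monitor.get_state()['ft_force'])
E
```

```text
[ 0.51134019 -0.34766926  0.064     ]
[-0.05260794  0.10840909 -0.01788063]
```

View pics/crop2.png

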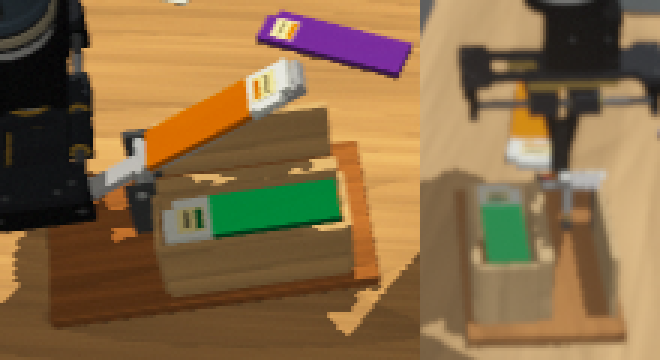

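The bed is tipped and stays so (the force has dropped to ~0), with the strip leaning frosted end up. Next I'll retreat straight up, then tilt to the strip.

```bash
cat >> h.py <<'E'
ydir=np.array([-.225,.974,0])
tilt=down(103)*R.from_rotvec([0,29.8,0],degrees=True)
def gr(c,along=.005,back=0): return np.array(c)+tilt.apply([along,0,-.003-back])
E
python3 - <<'E'
from h import *
C=[.4818,-.2203,.1058]; print(gr(C),gr(C,.005,.08)); plan(gr(C,.005,.08),tilt)
E
```

```text
[ 0.48115936 -0.21752509  0.11088817] [ 0.49010295 -0.25626401  0.1803094 ]
dp [ 0.0938 -0.0003 -0.1163] rv [ 0.  29.8 -0.1]
```

Request:
apply_moves:
  rotation:
    - [0,0,0]
    - [0,0,0]
    - [0,0,0]
    - [0,8,0]
    - [0,16,0]
    - [0,24,0]
    - [0,29.8,0]
    - [0,29.8,0]
    - [0,29.8,0]
    - [0,29.8,0]
  delta_pos:
    - [0,0,-0.04]
    - [0,0,-0.09]
    - [0,0,-0.13]
    - [0.02,0,-0.14]
    - [0.045,0,-0.14]
    - [0.07,0,-0.14]
    - [0.094,0,-0.14]
    - [0.094,0,-0.13]
    - [0.094,0,-0.116]
    - [0.094,0,-0.116]
  hand: [0,0,0,75,75,75,75,75,75,75]

```text
time: 5.3
ee_pos: [0.4901, -0.2556, 0.1783]
tcp_rot: [-179.9, -29.9, 102.9]
ft_force: [-0.7, 1.1, 0.0]
finger_gap: 0.0613
grasp_force: 0.0
```

```bash
python3 - <<'E'
from h import *
import pickle
did([.094,0,-.116],[0,29.8,0]); print(cmd()[0],cmd()[1].as_euler('xyz',degrees=True)); s=monitor.get_state();print(s['ee_pos'],s['tcp_rot'],s['joints'].round(1))
d=cap('wrist','w3.png'); pickle.dump(d,open('w3.pkl','wb')); print(d['eye'])
E
```

```text
[ 0.49035468 -0.25604171  0.18      ] [180.  -29.8 102.9]
[ 0.49013829 -0.25557119  0.17832242] [-179.90546131  -29.86264697  102.91950476] [-46.7  39.3  82.7  14.5  84.5 -64.5]
[ 0.49067085 -0.25742832  0.33784463]
```

View pics/w3.png

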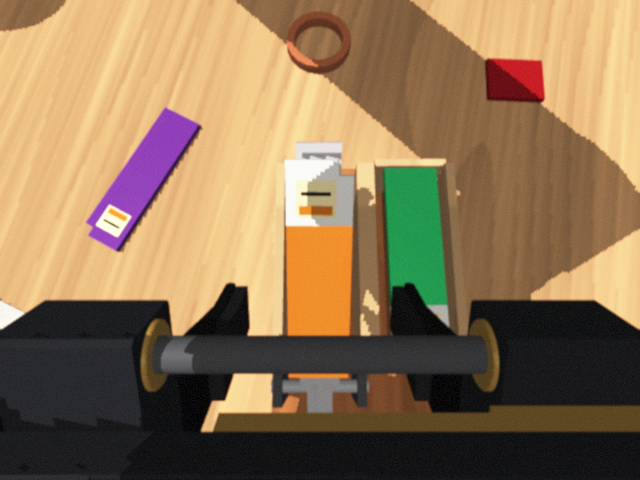

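The strip lies between the fingers: its clear/frosted border is at row 226 (columns 286-352), its outer end at row 160. The opening is nearly centred on it.

```bash
python3 - <<'E'
from h import *
import pickle
d=pickle.load(open('w3.pkl','rb')); C=np.array([.4818,-.2203,.1058])
n=-tilt.apply([0,0,1]); P=C+.003*n
def hit(u,v):
    e,r=ray(d,u,v); x=e+r*((P-e)@n)/(r@n); return (tilt.inv().apply(x-C)*1000).round(1)
c,m,a=blob(d,(8,150,120),(22,255,255),(270,218,370,330))
print('top',c[:,1].min())
for v in (235,260,285):
    x=c[np.abs(c[:,1]-v)<1.5][:,0]; print(v,x.min(),x.max(),hit(x.min()-.5,v),hit(x.max()+.5,v))
print('border',hit(320,c[:,1].min()-.5),'end',hit(305,160))
x=monitor.get_state()['ee_pos']; print('tcp in strip frame',(tilt.inv().apply(x-C)*1000).round(1))
E
```

```text
top 226.0
235 285.0 352.0 [ 20.8 -19.   -3. ] [20.8 18.1 -3. ]
260 286.0 352.0 [  6.4 -18.8  -3. ] [ 6.3 18.4 -3. ]
285 286.0 351.0 [ -8.6 -19.2  -3. ] [-8.6 18.1 -3. ]
border [26.2  0.4 -3. ] end [61.2 -7.4 -3. ]
tcp in strip frame [  4.7   0.5 -81.7]
```

Request:
apply_moves:
  rotation:
    - [0,0,0]
    - [0,0,0]
    - [0,0,0]
    - [0,0,0]
    - [0,0,0]
    - [0,0,0]
    - [0,0,0]
    - [0,0,0]
    - [0,0,0]
    - [0,0,0]
  delta_pos:
    - [-0.002,0,0.015]
    - [-0.002,0,0.035]
    - [-0.002,0,0.055]
    - [-0.002,0,0.07]
    - [-0.002,0,0.079]
    - [-0.002,0,0.079]
    - [-0.002,0,0.079]
    - [-0.002,0,0.079]
    - [-0.002,0,0.079]
    - [-0.002,0,0.079]
  hand: [75,75,75,75,75,75,20,20,20,20]

```text
time: 6.6
ee_pos: [0.4822, -0.2195, 0.1102]
tcp_rot: [180.0, -29.8, 103.0]
ft_force: [-0.1, 0.1, 1.9]
finger_gap: 0.0352
grasp_force: 30.0
```

```bash
python3 - <<'E'
from h import *
did([-.002,0,.079],[0,0,0]); s=monitor.get_state();print(s['ee_pos'],s['ft_force'],s['finger_gap'],s['grasp_force'])
E
```

```text
[ 0.48224482 -0.21952274  0.11021534] [-0.10831206  0.119636    1.90023418] 0.03523500055792147 30.001579374074936
```

Request:
apply_moves:
  rotation:
    - [0,0,0]
    - [0,0,0]
    - [0,0,0]
    - [0,0,0]
    - [0,0,0]
    - [0,0,0]
    - [0,0,0]
    - [0,0,0]
    - [0,0,0]
    - [0,0,0]
  delta_pos:
    - [0,0,-0.002]
    - [0,0,-0.005]
    - [0,0,-0.009]
    - [0,0,-0.014]
    - [0,0,-0.022]
    - [0,0,-0.035]
    - [0,0,-0.055]
    - [0,0,-0.08]
    - [0,0,-0.1]
    - [0,0,-0.1]
  hand: [20,20,20,20,20,20,20,20,20,20]

```text
time: 7.85
ee_pos: [0.4943, -0.2694, 0.1984]
tcp_rot: [179.8, -29.6, 103.0]
ft_force: [0.7, -0.0, -0.4]
finger_gap: 0.0354
grasp_force: 30.0
```

```bash
python3 - <<'E'
from h import *
import pickle
did([0,0,-.1],[0,0,0]); s=monitor.get_state();print(cmd()[0],s['ee_pos'],s['ft_force'],s['finger_gap'],s['grasp_force'])
d=cap('wrist','w4.png'); pickle.dump(d,open('w4.pkl','wb'))
s=cap('scene','s4.png')['img'][150:300,150:350]
cv2.imwrite('pics/crop4.png',cv2.hconcat([cv2.resize(d['img'][120:420,140:540],(400,300)),cv2.resize(s,(400,300))]))
# box outline of panel from the first views
D=pickle.load(open('d0.pkl','rb'))
for nm,b in(('scene',(390,222,500,310)),('side',(255,300,355,380))):
    c,m,a=blob(D[nm],(0,0,0),(180,255,60),b); print(nm,rect(D[nm],c,.02))
plan([.50,.0,.22],down(103))
E
```

```text
[ 0.49307207 -0.26790648  0.19722913] [ 0.49426413 -0.26944031  0.19843486] [ 0.66709521 -0.03842789 -0.42039156] 0.03541636738538001 29.999840408563614
scene ((549.7438354492188, 214.4662628173828), (176.34231567382812, 173.59124755859375), 17.30469512939453)
side ((440.98187255859375, 284.1975402832031), (5.82521915435791, 5.298187732696533), 8.59607219696045)
dp [0.2366 0.0666 0.1093] rv [  0.  -29.8  -0.1]
```

View pics/crop4.png

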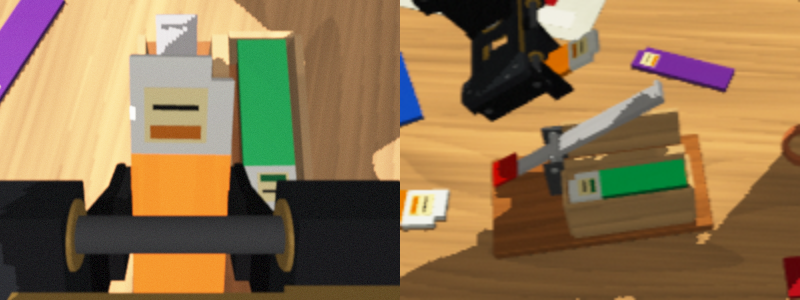

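Strip held square, label up. The bed is still tipped and the green strip is still in its bay. Now level it and carry it over.

Request:
apply_moves:
  rotation:
    - [0,0,0]
    - [0,-5,0]
    - [0,-10,0]
    - [0,-15,0]
    - [0,-20,0]
    - [0,-25,0]
    - [0,-29.8,0]
    - [0,-29.8,0]
    - [0,-29.8,0]
    - [0,-29.8,0]
  delta_pos:
    - [0.015,0.004,0.0]
    - [0.035,0.01,0.005]
    - [0.06,0.017,0.015]
    - [0.09,0.025,0.03]
    - [0.12,0.034,0.045]
    - [0.15,0.042,0.06]
    - [0.18,0.051,0.078]
    - [0.21,0.059,0.094]
    - [0.23,0.065,0.106]
    - [0.237,0.067,0.109]
  hand: [20,20,20,20,20,20,20,20,20,20]

```text
time: 9.2
ee_pos: [0.4989, 0.0029, 0.2197]
tcp_rot: [-179.9, -0.1, 103.1]
ft_force: [-0.3, 0.2, -1.1]
finger_gap: 0.0357
grasp_force: 30.0
```

```bash
python3 - <<'E'
from h import *
s=monitor.get_state();did([.237,.067,.109],[0,-29.8,0]);print(cmd()[0],s['ee_pos'],s['tcp_rot'],s['finger_gap'])
plan([.5512,.1786,.135],down(103))
E
```

```text
[5.00373868e-01 3.24034384e-04 2.20425521e-01] [0.49887013 0.00288251 0.21974339] [-1.79889048e+02 -8.44516961e-02  1.03124236e+02] 0.03567944091706256
dp [0.1624 0.0893 0.0854] rv [ 0.   0.  -0.1]
```

Request:
apply_moves:
  rotation:
    - [0,0,0]
    - [0,0,0]
    - [0,0,0]
    - [0,0,0]
    - [0,0,0]
    - [0,0,0]
    - [0,0,0]
    - [0,0,0]
    - [0,0,0]
    - [0,0,0]
  delta_pos:
    - [0.01,0.005,0]
    - [0.03,0.016,0.01]
    - [0.055,0.03,0.02]
    - [0.08,0.044,0.035]
    - [0.105,0.058,0.05]
    - [0.13,0.071,0.065]
    - [0.148,0.081,0.078]
    - [0.158,0.087,0.084]
    - [0.162,0.089,0.085]
    - [0.162,0.089,0.085]
  hand: [20,20,20,20,20,20,20,20,20,20]

```text
time: 10.45
ee_pos: [0.551, 0.178, 0.1353]
tcp_rot: [180.0, 0.0, 103.0]
ft_force: [0.1, -1.4, 0.4]
finger_gap: 0.0357
grasp_force: 30.0
```

```bash
python3 - <<'E'
from h import *
import pickle
did([.162,.089,.085],[0,0,0]); s=monitor.get_state();print(cmd()[0],s['ee_pos'],s['tcp_rot'],s['finger_gap'])
W=cap('wrist','w5.png');S=cap('scene','s5.png');Q=cap('side','q5.png'); pickle.dump((W,S,Q),open('p5.pkl','wb'))
a=cv2.resize(W['img'],(400,300)); b=cv2.resize(S['img'][160:310,360:560],(400,300)); c=cv2.resize(Q['img'][220:400,220:460],(400,300)); e=cv2.resize(S['img'][180:330,170:370],(400,300))
cv2.imwrite('pics/m5.png',cv2.vconcat([cv2.hconcat([a,b]),cv2.hconcat([c,e])]))
E
```

```text
[0.5509611  0.17810461 0.13542552] [0.55098198 0.1780365  0.13526548] [1.79981134e+02 1.58375561e-02 1.02951886e+02] 0.035746507599923864
```

View pics/m5.png

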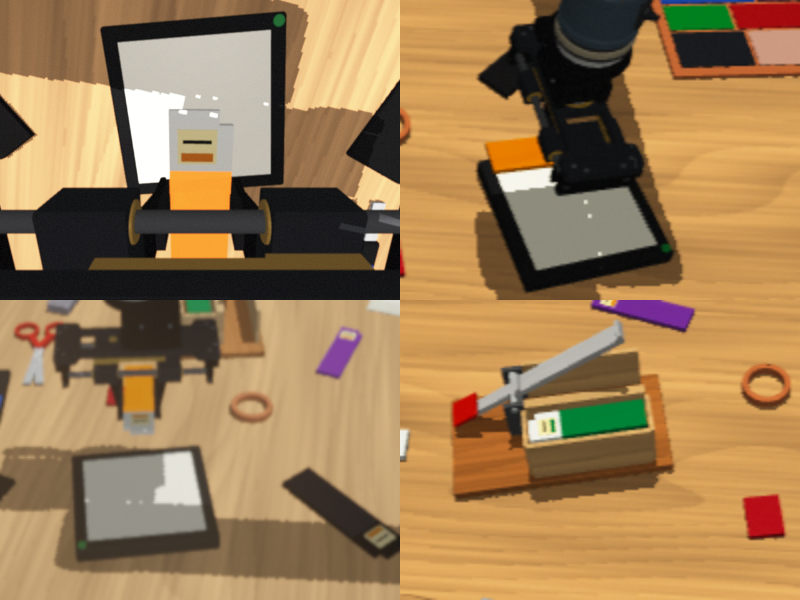

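The strip is held over the panel, label up; the bed is tipped and green in its bay. Panel corners in the full wrist image are about (163,45), (456,19), (451,293), (219,301). The frosted border is at row ~274 and the end at row ~176.

```bash
python3 - <<'E'
from h import *
import pickle
W,S,Q=pickle.load(open('p5.pkl','rb')); s=monitor.get_state(); t=s['ee_pos']
P=np.array([onz(W,u,v,.02)[:2] for u,v in[(163,45),(456,19),(451,293),(219,301)]]); print(P.round(4).tolist(),P.mean(0),[np.linalg.norm(P[i]-P[i-1]).round(4) for i in range(4)])
c,m,a=blob(W,(8,150,120),(22,255,255),(250,260,390,330))
r=down(103)
top=c[:,1].min()-.5
for u,v in((320,top),(305,176)): print('strip pt',u,v,(r.inv().apply(onz(W,u,v,t[2])-t)*1000).round(1))
# widths -> depth along the strip
h=cv2.cvtColor(W['img'],cv2.COLOR_BGR2HSV)
f=240/np.tan(np.radians(W['fov_y']/2))
for v in (280,310,400):
    row=h[v,200:440]; x=np.where((row[:,0]>7)&(row[:,0]<23)&(row[:,1]>150))[0]+200
    a,b=onz(W,x.min()-.5,v,t[2]),onz(W,x.max()+.5,v,t[2]); print(v,x.min(),x.max(),np.linalg.norm(a-b)*1000)
g=W['img'][200:270:30]; print([ (np.where(np.abs(np.diff(k[:,1].astype(int)))>25)[0]) for k in g])
E
```

```text
[[0.4387, 0.2726], [0.5955, 0.322], [0.6441, 0.1642], [0.494, 0.1238]] [0.54309251 0.2206554 ] [np.float64(0.1587), np.float64(0.1644), np.float64(0.1652), np.float64(0.1554)]
strip pt 320 273.5 [24.7  0.2  0. ]
strip pt 305 176 [59.6 -4.8 -0. ]
280 272 369 35.39733967372564
310 270 370 37.306542685533124
400 273 363 36.06111339724379
[array([ 41,  42,  43,  44,  45, 185, 186, 187, 206, 207, 269, 270, 432,
       433, 434, 454, 455, 584, 585]), array([ 35,  36,  38,  39, 190, 191, 192, 210, 211, 212, 270, 338, 432,
       433, 434, 453, 454, 562, 563]), array([195, 196, 197, 215, 216, 217, 270, 271, 432, 433, 453, 454])]
```

Border to end measures 34.9 mm, so the strip is level. The frosted middle is over the panel centre to within about 2 mm. Only the height is left: lower by 22 mm to 90 mm above the panel.

Request:
apply_moves:
  rotation:
    - [0,0,0]
    - [0,0,0]
    - [0,0,0]
    - [0,0,0]
    - [0,0,0]
    - [0,0,0]
    - [0,0,0]
    - [0,0,0]
    - [0,0,0]
    - [0,0,0]
  delta_pos:
    - [0,0,0.004]
    - [0,0,0.01]
    - [0,0,0.016]
    - [0,0,0.02]
    - [0,0,0.022]
    - [0,0,0.022]
    - [0,0,0.022]
    - [0,0,0.022]
    - [0,0,0.022]
    - [0,0,0.022]
  hand: [20,20,20,20,20,20,20,20,20,20]

```text
time: 11.85
ee_pos: [0.5508, 0.1783, 0.1131]
tcp_rot: [180.0, 0.0, 103.0]
ft_force: [-0.0, -0.8, -1.6]
finger_gap: 0.0356
grasp_force: 30.0
```

```bash
python3 - <<'E'
from h import *
s=monitor.get_state();print(s['ee_pos'],s['tcp_rot'],s['finger_gap'],s['grasp_force'],np.abs(s['qd']).max())
if s['grasp_force']>25 and s['ee_pos'][2]>.1: print(finish_job())
E
```

```text
[0.55082748 0.17830642 0.11307376] [1.79990719e+02 2.22459502e-03 1.02958145e+02] 0.035588887603539614 29.999839961528778 0.0544034208840923
the job is handed in; nothing more can be done
None
```

The job is handed in at about 12 s: the bed is tipped and holding by itself, the green strip is in its bay, and the amber strip is held level, label up, by its clear part, with its frosted end over the panel's middle (to about 2 mm) and about 90 mm above it.

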